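Load a tube and a flat bar into the weld fixture and clamp them

ROBOT

A 6-joint arm with a two-finger parallel gripper is mounted at the origin on the work surface; the furniture and walls round the work are solid. World frame = base frame: x ahead of the robot, y to its left, z up, the work surface at z = 0. Lengths are in m, angles in rad, forces in N, time in s.
With the tool pointing down it reaches from about 0.375 to 0.925 m from the base axis. Payload 5.7 kg.
Tool frame: the origin (TCP) lies midway between the tips of the shut fingers; the grasp point (between the pads) lies 19 mm behind it; z points along the fingers, y is the line along which they close (so a half turn about z gives the same grasp; the last joint's range is limited). The gripper opens to 85 mm and grips with 20 to 120 N. Pads are 22 mm wide; open, the fingers measure 114 mm over their backs; the gripper's body (76 mm by 85 mm) begins 54 mm behind the grasp point. The pads swing forward as they close: fully open they stand 13 mm farther back than shut.
Start: joints at [1.048, 0.359, 1.51, -0, 1.272, -0.115], TCP at [0.238, 0.551, 0.2] pointing down, gripper open.
Joint ranges: [-2.97, 2.97], [-1.01, 2.36], [0.21, 2.38], [-0.96, 4.11], [0.2, 2.71], [-2.98, 2.98]. Speed limits (rad/s): [2.39, 2.39, 3.14, 3.14, 3.14, 3.14].

INTERFACE

Orientations are given as a unit quaternion [x, y, z, w].
In Python, from rig import bot gives the robot as it stands. Calls block until the motion is done:
- bot.move_ptp(position, orientation): joint-space move of the TCP to a pose.
- bot.servo_line(position, rotation=None, speed=0.15, stop_force=None): straight line of the TCP; rotation=None keeps the orientation; speed is the mean speed in m/s. With stop_force (N) it stops when the force on the tool has changed by that much, and returns True; else False.
- bot.movej(angles): joint-space move.
- bot.move_gripper(opening, squeeze=None): finger opening in m; squeeze is the grip in N (None keeps the last); returns when the fingers have stopped.
- bot.wait(seconds).
- bot.solve_ik(position, orientation): joint angles nearest the present ones, or None.
- bot.sense(): the state.
- bot.grab_frame(name): name is "scene" or "top"; returns the picture (480x640x3 uint8, red, green, blue); there is no depth.
- bot.get_calibration(name): a dict with "fx", "fy", "cx", "cy" (pixels), "view" (4x4, takes a point from world to camera coordinates). Camera axes: x right, y down, z forward; pixel columns grow to the right and rows downward; lengths in m; the calibration is good to about 2 mm. A picture is of the moment at which its call begins. get_calibration takes no time and is no camera call.
A pose or a line that the arm cannot do raises bot.MotionError and nothing moves.
- bot.close_job(): hands the job in; it is judged then, once.
The state is a dict: "t": time; "qpos": joint angles; "qd": joint speeds; "effort": joint torques, N m; "position": TCP position; "tool_rot": TCP orientation; "contact_force": force on the tool from outside, world axes, zero at the start; "torque": the same for the moment, N m; "opening": finger opening in m; "grip_force": force on a finger pad.
Only numpy, scipy, OpenCV 4.12 (cv2) and the standard library are available. Lean on these libraries where they do the work, as an engineer would, in place of code of your own. Each camera call takes 0.05 s, during which the arm holds its last target. There are 200 camera calls.

TASK

Set up the lap joint in the welding fixture: the toggle clamp may have been left open, closed or part-way, so see first that its red handle is swung fully back and its arm is up out of the way, then lay the square tube on the base plate, home against the two steel locating pins and the blue end stop, and lay the drilled flat bar flat on top of it, home against the same pins and stop, with its drilled end sticking out past the tube. Then swing the red handle upright, fully home against its stop, so that the clamp foot holds both pieces down, and let go. Leave the spray can, the tape measure and the round tube where they are.

Things in the scene. Friction and masses are not known exactly. Their poses are not given: they have to be found in the camera images.
- fixture: Welding fixture fixed to the table: aluminium base plate 96 x 270 x 12 mm carrying a riser with the toggle clamp, a blue end stop and two upright steel locating pins. Origin on the table directly below the clamp's origin; z up; +y points along the clamp arm, from the clamp to the work. Plate: x -48..48, y -94..176 mm, top at z 12. The work is open to +x, to +y and from above.
- pin_inner (a point): Top centre of the locating pin nearer the clamp, on the -x side of the work: 16 mm thick, upright, at fixture x -28, y 54 mm, top at z 68, so its contact face is at x -20. The pins leave a gap 68 mm wide between them for a gripper finger.
- pin_outer (a point): Top centre of the locating pin farther from the clamp, the same size: fixture x -28, y 138 mm, top at z 68.
- end_stop (a point): Top middle of the blue end stop's work face: fixture x 4, y 38, z 62 mm. The stop is 44 mm wide (x -18..26) and 13 mm thick; its work face looks to +y.
- tube_seat (a point): Point on the fixture, axes as the fixture's, at its x 0, y 93, z 12 mm: where the origin of the square tube is when the tube (lengthwise along y, either way round) lies on the plate touching both pins and the end stop.
- bar_seat (a point): Point on the fixture, axes as the fixture's, at its x 5, y 108, z 52 mm: where the origin of the flat bar is when it lies lengthwise along y on the seated tube, touching both pins and the end stop, its own -y (drilled end) along the fixture's +y. It then overhangs the tube by 10 mm on the open +x side and by 30 mm at the outer end.
- toggle_clamp: Steel vertical toggle clamp with a red handle, screwed on the riser, axes as the fixture's; origin 37 mm above the fixture's. Handle and arm are linked: the arm stands 1.08 times the handle angle above level, nearly upright at 1.3. The handle stays where it is left; moving it takes about 6 to 10 N at the grip, about 20 N to push it hard home on the work. Arm about 18 mm wide, as seen from above.
- toggle_clamp_handle (a joint): Angle of the red handle about its hinge (rad): 0 = upright against its stop, clamp closed and locked; it grows as the grip swings to the fixture's -y, away from the work, which lifts the arm; 1.31 = fully open, grip leaning back nearly level.
- handle_hinge (a point): Hinge axis of the handle, fixed on the clamp, at fixture x 0, y -51, z 95 mm; the axis runs along the fixture's x.
- handle_grip (a point): Point in the middle of the red grip, a sleeve 24 mm wide along the fixture's x and up to 28 mm thick; 110 mm from the hinge, 26 mm from the grip's end. It moves with the handle; closed, it is at fixture y -57.5, z 205 mm.
- clamp_foot (a point): Middle of the underside of the clamp foot (20 mm across), on the arm. Arm level: fixture x 0, y 61, z 59.7 mm, a shade below the top of tube and bar together (z 60), so it meets them in the last hundredth of a radian of the handle and presses with about 8 N once the handle has been pushed hard home. Handle fully open: it overhangs to y 30, z 170..195 mm: bring pieces down farther out.
- square_tube: Dark square steel tube offcut, 40 x 110 x 40 mm, 0.3 kg; origin at the centre of its underside; its length runs along its y. Lies on the table.
- flat_bar: Dark flat steel bar 50 x 140 x 8 mm, 0.35 kg, with a drilled hole near one end; origin at the centre of its underside; its length runs along its y and the hole, 11 mm across, is near its -y end. Lies on the table.
- bar_hole (a point): Centre of the drilled hole in the flat bar, 45 mm from the bar's middle towards its -y end, at mid-thickness.
- spray_can: Bystander: red and white spray can, 59 mm across, 198 mm high, standing; origin at the centre of its underside.
- tape_measure: Bystander: yellow tape measure, 36 x 82 x 66 mm, standing; origin at the centre of its underside.
- round_tube: Bystander: dark round tube offcut, 42 mm diameter, 90 mm long along its y, lying; origin at its underside. It is not for this fixture.

How it is judged:
By the outcome, as a careful person would: the job done as asked, in the order asked, and still so for the second after the job is handed in, with the robot touching nothing.
It also fails if it takes over 72 s, if anything falls off the work surface, if the arm or the gripper's body presses on something with over 40 N, if the wrist force passes 120 N, or if a joint passes its speed limit or range.

## Working session

There is one attempt and no reset: what is moved stays moved. The work goes in short steps, each a Python script; the robot and the scene stay as the last script left them, time stands still between calls to the robot, and variables do not carry over. Pictures are saved under pics/ and viewed, at most 10 in all, crops included, and the job is handed in when it is done.

```bash
ls; mkdir -p pics; python3 - <<'E'
from rig import bot
import cv2,numpy as np
for n in("scene","top"):
    cv2.imwrite(f"pics/{n}0.png",bot.grab_frame(n)[:,:,::-1]); c=bot.get_calibration(n); print(n,c["fx"],c["fy"],c["cx"],c["cy"],np.round(c["view"],3).tolist())
s=bot.sense();print(s["t"],s["tool_rot"],s["contact_force"])
E
```

```text
pics
scene 458.67379908266383 458.67379908266383 322.45985996909025 240.01433709639878 [[0.713, -0.701, 0.012, -0.416], [-0.279, -0.3, -0.912, 0.283], [0.643, 0.647, -0.41, 0.959], [0.0, 0.0, 0.0, 1.0]]
top 455.9408973889298 455.9408973889298 315.973596368141 242.5258238939641 [[-0.001, -1.0, 0.025, -0.037], [-0.997, -0.001, -0.072, 0.552], [0.072, -0.025, -0.997, 1.088], [0.0, 0.0, 0.0, 1.0]]
0.1 [ 2.02484158e-01  9.79285146e-01 -8.34778170e-04 -2.67063260e-04] [-0.1129811   0.22375775  0.15842794]
```

View pics/scene0.png

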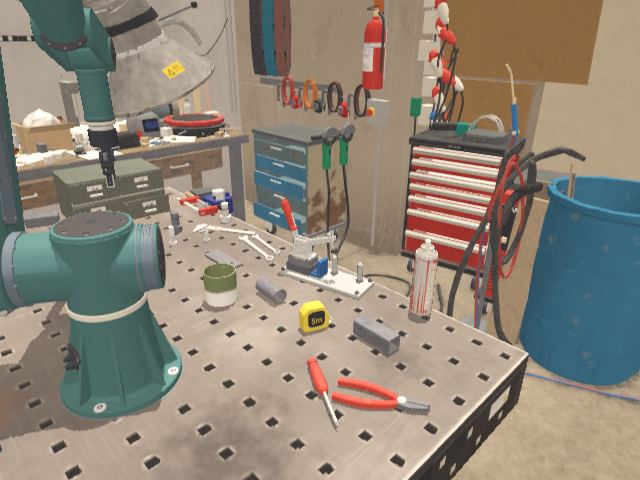

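View pics/top0.png

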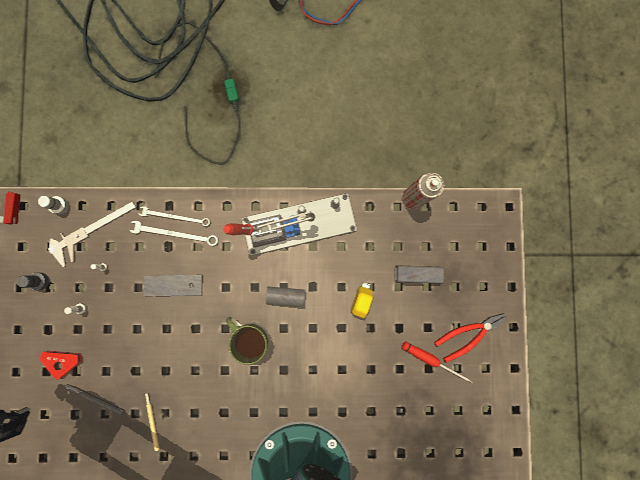

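```bash
python3 - <<'E'
import cv2,numpy as np
t=cv2.imread("pics/top0.png");s=cv2.imread("pics/scene0.png")
f=lambda im,c0,c1,r0,r1,k:cv2.resize(im[r0:r1,c0:c1],None,fx=k,fy=k,interpolation=cv2.INTER_CUBIC)
cv2.imwrite("pics/fx.png",f(t,215,365,185,265,5))
cv2.imwrite("pics/parts.png",np.vstack([f(t,135,210,265,305,7),f(t,380,455,255,295,7)]))
cv2.imwrite("pics/sc.png",f(s,270,385,190,305,5))
E
```

```text
(no output)
```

View pics/fx.png

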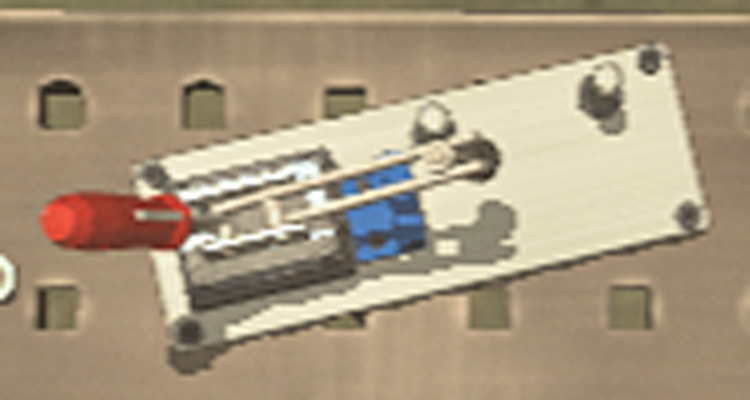

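View pics/parts.png

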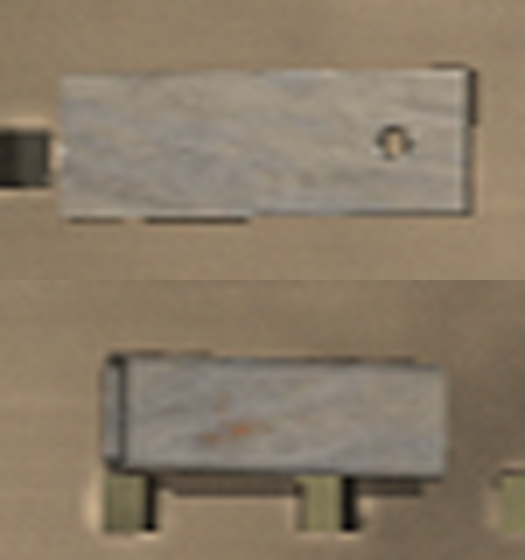

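View pics/sc.png

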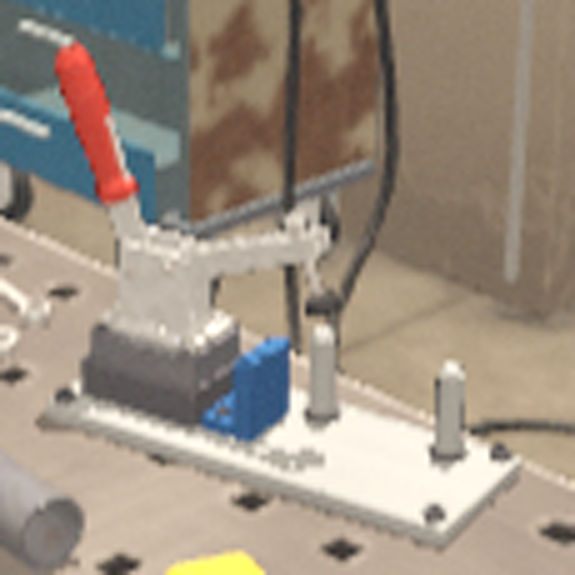

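The top view shows fixture +y pointing image-right, with the pins on the far side and the clamp part-way open. The bar is at about (172,285) with its hole to the right. The tube is at about (419,275). Next I'll compute the poses.

```bash
cat > h.py <<'E'
from rig import bot
import numpy as np, cv2
from scipy.spatial.transform import Rotation as R
from scipy.optimize import least_squares
def proj(n,P):
    c=bot.get_calibration(n);V=np.array(c["view"]);p=np.atleast_2d(P)@V[:3,:3].T+V[:3,3]
    return np.c_[c["fx"]*p[:,0]/p[:,2]+c["cx"],c["fy"]*p[:,1]/p[:,2]+c["cy"]]
def back(n,uv,z):
    c=bot.get_calibration(n);V=np.array(c["view"]);o=-V[:3,:3].T@V[:3,3]
    uv=np.atleast_2d(uv);d=np.c_[(uv[:,0]-c["cx"])/c["fx"],(uv[:,1]-c["cy"])/c["fy"],np.ones(len(uv))]@V[:3,:3]
    return o+d*((np.broadcast_to(z,len(uv))-o[2])/d[:,2])[:,None]
def crop(uv,k,c0,r0): return (np.array(uv,float)+.5)/k-.5+[c0,r0]
def place(p,L):  # pose x,y,yaw of local points
    L=np.atleast_2d(L);return R.from_euler('z',p[2]).apply(L)+[p[0],p[1],0]
def fit(obs,x0):  # obs: list (cam, uv, local)
    f=lambda p:np.concatenate([(proj(n,place(p,l))-uv).ravel() for n,uv,l in obs])
    r=least_squares(f,x0);return r.x,r.fun
E
python3 - <<'E'
from h import *
np.set_printoptions(precision=4,suppress=True)
fl=np.array([[-48,176,12],[48,176,12],[48,-94,12],[-48,-94,12],[-28,54,68],[-28,138,68]])/1e3
ft=crop([[665,45],[708,226],[180,346],[135,165],[433,115],[607,74]],5,215,185)
fs=crop([[324,330],[452,369]],5,270,190)
for obs in([("top",ft,fl)],[("top",ft,fl),("scene",fs,fl[4:])]):
    p,r=fit(obs,[.6,.1,3.3]);print("fix",p,r.reshape(-1,2).tolist())
tl=np.array([[-20,55,40],[-20,-55,40],[20,-55,40],[20,55,40]])/1e3
tt=crop([[122,80],[446,88],[444,194],[118,187]],7,380,255)
b=lambda x,y,z:np.array([[-x,y,z],[-x,-y,z],[x,-y,z],[x,y,z]])/1e3
bt=crop([[62,75],[470,70],[468,211],[62,214]],7,135,265)
# local x -> world -x, local y -> world +y isn't proper; use yaw pi with y flipped ok
for nm,uv,l in(("tube",tt,b(-20,55,40)),("bar",bt,b(-25,70,8))):
    q,r=fit([("top",uv,l)],[.5,0,0.]);print(nm,q,r.reshape(-1,2).tolist())
print(back("top",crop([[395,141]],7,135,265),.004))
hu=crop([[75,52],[116,190]],5,270,190)
for a in np.arange(.2,1.3,.1):
    d=np.array([[0,-51-r*np.sin(a+.059),95+r*np.cos(a+.059)] for r in(136,60)])/1e3
    print(round(a,1),proj("scene",place(p,d)).round(1).tolist(),proj("top",place(p,d)).round(1).tolist())
print(hu, crop([[60,218],[185,220]],5,215,185))
for u in ([50,55,188],):pass
E
```

```text
fix [0.5903 0.0443 3.3713] [[0.27377282106442635, -1.255962072545401], [0.7759855148147494, 0.17120216843031244], [-1.0828927091459661, 1.1470623475622403], [-0.6793096188409038, -0.7905611616822341], [0.29962539923536724, 0.22189981661296088], [0.4054930931429226, 0.42157527698972785]]
fix [0.5902 0.0442 3.3709] [[0.3115109965817737, -1.2152323151500752], [0.7987395174063181, 0.2158613034076211], [-1.0703279234115541, 1.1488828626070529], [-0.6513478421271657, -0.7922694201173783], [0.3312290584199218, 0.24553421602072945], [0.44040328151100994, 0.45904063032702425], [0.03253687292965424, -0.03251096974250345], [-0.04170516306010086, -0.5342848599537433]]
tube [ 0.4749 -0.2848 -0.0267] [[0.15522091365437518, -0.8078271151736658], [-0.43574125427977606, -0.7520124534946149], [-0.2380805786893916, 0.8595994595207799], [0.5160271712564963, 0.697058100700815]]
bar [0.4497 0.3106 0.0089] [[0.13502005063841693, -0.42844101363340314], [-0.017858327192300294, -0.2937779999594454], [0.10386234856079568, 0.24794196388916134], [-0.21927741581316695, 0.46867026211333496]]
[[0.45   0.2672 0.004 ]]
0.2 [[288.9, 197.6], [294.7, 222.8]] [[235.2, 225.5], [249.3, 227.2]]
0.3 [[285.3, 198.1], [293.2, 222.9]] [[229.1, 227.2], [246.8, 227.9]]
0.4 [[281.9, 199.1], [291.6, 223.3]] [[223.4, 228.9], [244.5, 228.6]]
0.5 [[278.7, 200.5], [290.2, 223.8]] [[218.2, 230.5], [242.3, 229.3]]
0.6 [[275.7, 202.3], [288.9, 224.6]] [[213.5, 232.1], [240.2, 229.9]]
0.7 [[273.0, 204.5], [287.6, 225.5]] [[209.4, 233.7], [238.4, 230.6]]
0.8 [[270.6, 207.0], [286.5, 226.5]] [[205.9, 235.2], [236.9, 231.2]]
0.9 [[268.5, 209.8], [285.6, 227.7]] [[203.1, 236.5], [235.5, 231.8]]
1.0 [[266.8, 212.9], [284.7, 229.1]] [[200.9, 237.7], [234.4, 232.3]]
1.1 [[265.4, 216.3], [284.1, 230.5]] [[199.4, 238.9], [233.6, 232.8]]
1.2 [[264.3, 219.8], [283.5, 232.1]] [[198.6, 239.8], [233.1, 233.3]]
[[284.6 200. ]
 [292.8 227.6]] [[226.6 228.2]
 [251.6 228.6]]
```

The plate, pins, tube and bar measurements match their given sizes. The handle is at about 0.33 rad, so the clamp has to be opened first. I'll push the handle back with closed fingers, following its arc.

```bash
cat >> h.py <<'E'
FIX=np.array([.5902,.0442,3.371])
def W(x,y,z): return place(FIX,np.array([x,y,z])/1e3)[0]   # fixture mm -> world
def down(yaw):  # tool down, tool y along world heading yaw (mod pi), wrist turned least
    best=None
    for a in(yaw,yaw+np.pi):
        y=np.array([np.cos(a),np.sin(a),0]);z=np.array([0,0,-1.]);q=R.from_matrix(np.c_[np.cross(y,z),y,z]).as_quat()
        j=bot.solve_ik([.5,.1,.25],q)
        if j is not None and (best is None or abs(j[5])<best[0]): best=(abs(j[5]),q)
    return best[1]
QF=down(FIX[2])
def grip(a,r=110,off=0):  # fixture y,z of a point on the handle
    t=a+.059;return np.array([-51-r*np.sin(t)+off*np.cos(t),95+r*np.cos(t)+off*np.sin(t)])
def st(m=""):
    s=bot.sense();f=R.from_euler('z',-FIX[2]);print(m,"t%.1f"%s["t"],"fix",(f.apply(s["position"]-[FIX[0],FIX[1],0])*1e3).round(1),"F",f.apply(s["contact_force"]).round(1),"op %.4f"%s["opening"],"g %.0f"%s["grip_force"])
E
python3 - <<'E'
from h import *
P=lambda a,o=14:W(0,grip(a,112,o)[0]+11,grip(a,112,o)[1])
bot.move_gripper(0)
p=P(.30,26);up=p.copy();up[2]=.29
bot.move_ptp(up,QF);st("up")
bot.servo_line(p,speed=.2);st("pre")
for a in [.45,.65,.85,1.05,1.25]:
    bot.servo_line(P(a),speed=.12)
st("1.25");h=bot.servo_line(P(1.36),speed=.05,stop_force=22);st(h)
p=bot.sense()["position"];bot.servo_line([p[0],p[1],.26],speed=.3)
bot.move_gripper(.085)
q=down(-.027)
bot.move_ptp([.475,-.29,.15],q);st("tube")
cv2.imwrite("pics/s1.png",np.hstack([cv2.resize(bot.grab_frame("scene")[170:320,260:420],None,fx=2.5,fy=2.5),cv2.resize(bot.grab_frame("top")[175:325,180:340],None,fx=2.5,fy=2.5)])[:,:,::-1])
E
```

```text
up t2.9 fix [ 1.000e-01 -5.610e+01  2.898e+02] F [ 0.3 -1.  -0.1] op 0.0001 g 0
pre t3.5 fix [ -0.3 -55.5 209.4] F [ 0.1  0.8 -0.4] op -0.0000 g 0
1.25 t5.2 fix [  -1.8 -145.4  138.8] F [-0.2 -2.2  3.8] op 0.0000 g 2
False t5.6 fix [  -0.9 -148.3  126.3] F [-0.9  0.1  2.8] op -0.0002 g 1
tube t8.8 fix [187.4 298.7 150.3] F [-0.7 -0.4  0.2] op 0.0851 g 0
```

View pics/s1.png

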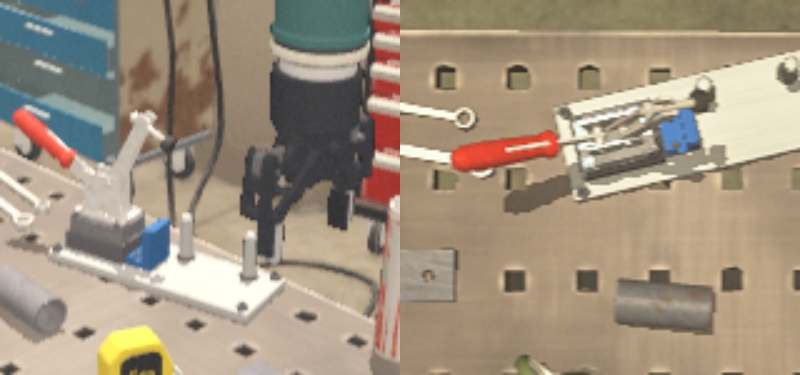

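The handle only reached about 1.0 rad: its tip is at scene (268,216) and top (202,238). I'll push again and look at it before retracting.

```bash
python3 - <<'E'
from h import *
P=lambda a,o=14:W(0,grip(a,112,o)[0]+11,grip(a,112,o)[1])
bot.move_gripper(0)
p=P(.9,30);up=p.copy();up[2]=.26
bot.move_ptp(up,QF)
bot.servo_line(p,speed=.2);st("pre")
for a in [1.0,1.1,1.2,1.28,1.34]:
    h=bot.servo_line(P(a),speed=.06);st(a)
bot.wait(.3);st()
cv2.imwrite("pics/s2.png",np.hstack([cv2.resize(bot.grab_frame("scene")[150:300,240:400],None,fx=2.5,fy=2.5),cv2.resize(bot.grab_frame("top")[175:325,150:310],None,fx=2.5,fy=2.5)])[:,:,::-1])
E
```

```text
pre t11.9 fix [  -0.2 -113.8  184.1] F [-0.6 -0.4  0.6] op -0.0001 g 0
1.0 t12.6 fix [ 1.000e-01 -1.310e+02  1.619e+02] F [ 0.1  0.4 -0.4] op -0.0002 g 0
1.1 t12.9 fix [   0.4 -137.2  152.2] F [0.5 0.8 0.1] op 0.0001 g 0
1.2 t13.2 fix [   0.5 -142.5  142.1] F [-0.2 -0.   0.6] op -0.0000 g 0
1.28 t13.5 fix [   0.5 -145.9  133.8] F [ 0.8  0.4 -0. ] op 0.0002 g 0
1.34 t13.8 fix [   0.4 -148.   127.5] F [ 0.1 -0.4 -1.2] op 0.0001 g 0
 t14.1 fix [  -0.2 -147.9  128.1] F [-0.3  0.  -0.6] op -0.0002 g 0
```

View pics/s2.png

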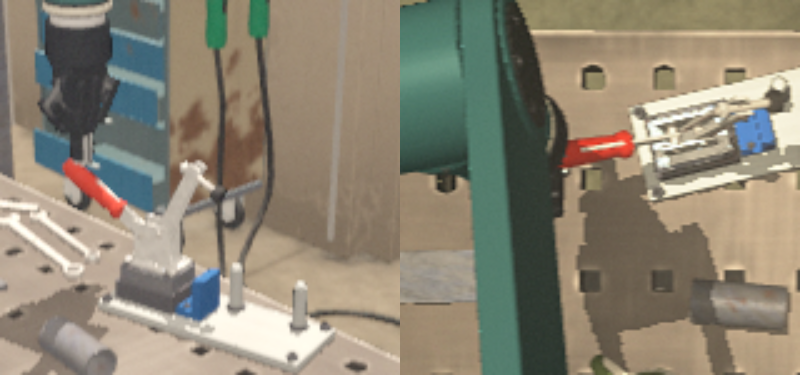

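```bash
python3 - <<'E'
from h import *
im=bot.grab_frame("scene");tp=bot.get_calibration
for n,z in((0,0),):
    print("tcp", proj("scene",bot.sense()["position"]),bot.sense()["position"], proj("top",bot.sense()["position"]))
for a in(1.,1.1,1.2,1.31):print(a,proj("scene",[W(0,*grip(a,r)) for r in(0,60,110,136)]).round(1).tolist())
c=cv2.resize(im[170:240,240:320],None,fx=8,fy=8,interpolation=cv2.INTER_CUBIC)[:,:,::-1]
cv2.imwrite("pics/s3.png",c)
E
```

```text
tcp [[272.85130982 224.73816616]] [0.55662517 0.18826569 0.12804193] [[214.17049613 236.76893368]]
1.0 [[299.2, 242.1], [284.7, 229.1], [272.9, 218.4], [266.8, 212.9]]
1.1 [[299.2, 242.1], [284.1, 230.5], [271.7, 221.1], [265.4, 216.3]]
1.2 [[299.2, 242.1], [283.5, 232.1], [270.8, 224.0], [264.3, 219.8]]
1.31 [[299.2, 242.1], [283.1, 233.9], [270.1, 227.3], [263.5, 224.0]]
```

View pics/s3.png

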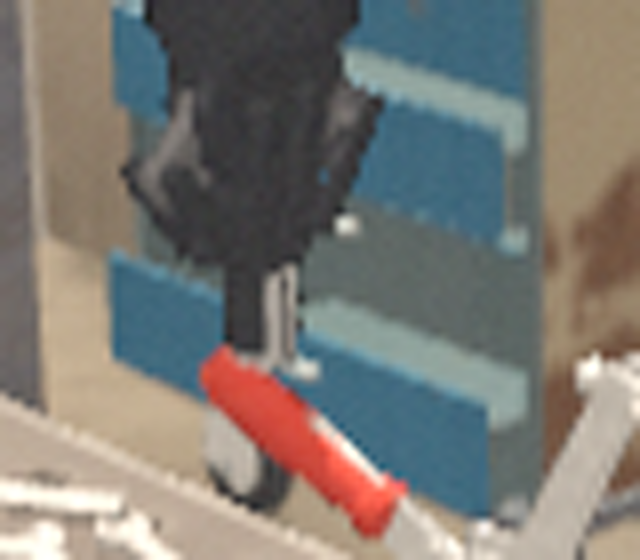

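The visible fingertips end at about (278,216), right on the grip, whose tip is at (267,217), so the handle is at about 1.1 rad. The tips reach less far than I assumed. I'll keep pushing down until it's firm against its stop.

```bash
cat >> h.py <<'E'
def redtip():
    im=bot.grab_frame("scene")[190:260,240:310].astype(int)
    m=((im[...,0]>130)&(im[...,1]<90)&(im[...,2]<90)).astype(np.uint8)
    n,l,s,c=cv2.connectedComponentsWithStats(m);k=1+np.argmax(s[1:,4]);v,u=np.nonzero(l==k)
    i=u.argmin();print("red tip left",u[i]+240,v[u==u[i]].mean()+190,"centroid",c[k]+[240,190],s[k,4])
E
python3 - <<'E'
from h import *
redtip()
st();p=bot.sense()["position"]
for k in range(1,6):
    d=W(0,-148-2*k,128-9*k)
    h=bot.servo_line(d,speed=.05,stop_force=22);st((k,h));redtip()
    if h:break
for a in(1.1,1.2,1.25,1.31):print(a,proj("scene",[W(0,*grip(a,r)) for r in(100,136)]).round(1).tolist())
E
```

```text
red tip left 265 216.5 centroid [275.34228188 224.14765101] 149
 t14.3 fix [  -0.  -147.9  128. ] F [ 0.1 -0.1 -0.1] op -0.0001 g 0
(1, False) t14.6 fix [  -0.6 -150.2  119.1] F [-0.5 -0.6  1.8] op -0.0001 g 1
red tip left 264 219.0 centroid [274.88489209 225.69784173] 139
(2, False) t15.0 fix [  -0.3 -152.1  110. ] F [-0.8 -0.   1.9] op -0.0002 g 1
red tip left 264 222.0 centroid [274.44029851 227.82835821] 134
(3, False) t15.4 fix [ 1.000e-01 -1.541e+02  1.009e+02] F [-0.3 -0.7  1. ] op 0.0001 g 1
red tip left 263 224.0 centroid [273.93478261 229.74637681] 138
(4, True) t15.7 fix [-1.000e-01 -1.558e+02  9.450e+01] F [3.3 1.7 9.8] op 0.0000 g 5
red tip left 263 226.5 centroid [274.00775194 231.26356589] 129
1.1 [[274.2, 223.0], [265.4, 216.3]]
1.2 [[273.3, 225.6], [264.3, 219.8]]
1.25 [[273.0, 227.0], [263.9, 221.7]]
1.31 [[272.7, 228.6], [263.5, 224.0]]
```

The handle is now firmly at about 1.31 rad. Before grasping, I'll check how far the fingertips reach by touching the tube top, which is at a known z of 40 mm.

```bash
python3 - <<'E'
from h import *
p=bot.sense()["position"];bot.servo_line([p[0],p[1],.25],speed=.35);redtip()
q=down(-.027)
bot.move_ptp([.475,-.285,.07],q);st("over tube")
h=bot.servo_line([.475,-.285,-.005],speed=.04,stop_force=5);st(h);print(bot.sense()["position"])
p=bot.sense()["position"];bot.servo_line([p[0],p[1],p[2]+.06],speed=.3)
E
```

```text
red tip left 263 226.5 centroid [274.69491525 231.73728814] 118
over tube t18.3 fix [186.2 294.   70.3] F [-0.2 -0.3 -0.2] op 0.0000 g 0
True t19.7 fix [187.1 294.2   8.4] F [ 0.5 -0.2  8. ] op 0.0000 g 4
[ 0.4748872  -0.28489066  0.00837226]
```

Both the handle and the tube top show the shut tips about 31 mm behind the reported TCP, so I'll correct for that. Next: grasp the tube and seat it.

```bash
cat >> h.py <<'E'
def tipback(op,L=.076): return .0316+L-np.sqrt(L*L-(op/2)**2)  # tips behind reported TCP
def turned(q,a): return (R.from_euler('z',a)*R.from_quat(q)).as_quat()
E
python3 - <<'E'
from h import *
q=down(-.027);bot.move_gripper(.072,40)
bot.move_ptp([.4747,-.295,.05],q)
h=bot.servo_line([.4747,-.295,-.026],speed=.12,stop_force=8);st(("down",h))
if h: raise SystemExit
bot.move_gripper(.03,40);st("grip")
bot.servo_line([.4747,-.295,.12],speed=.25);st("lift")
q2=turned(q,FIX[2]-np.pi+.027)
bot.move_ptp(W(3,111,120),q2);st("over")
bot.servo_line(W(3,111,20),speed=.15)
h=bot.servo_line(W(3,111,-18),speed=.05,stop_force=6);st(("plate",h))
E
```

```text
('down', False) t21.7 fix [189.2 304.4 -25.4] F [-0.4 -0.6 -0.4] op 0.0720 g 0
grip t22.1 fix [189.3 304.6 -25.1] F [ 0.9 -0.8  6.1] op 0.0397 g 42
lift t22.9 fix [190.4 303.  118.9] F [-0.3 -0.4 -4.5] op 0.0396 g 41
over t23.9 fix [  4.1 111.8 119.2] F [ 0.3 -0.6 -2.8] op 0.0394 g 41
('plate', True) t25.3 fix [  3.5 110.7 -13.4] F [-0.1 -0.7  2.8] op 0.0397 g 42
```

```bash
python3 - <<'E'
from h import *
z=-13
h=bot.servo_line(W(3,95,z),speed=.03,stop_force=8);st(("-y",h))
p=bot.sense()["position"];d=W(-9,0,0)-W(0,0,0)
h=bot.servo_line(p+d,speed=.03,stop_force=8);st(("-x",h))
bot.move_gripper(.062);st("rel")
p=bot.sense()["position"];bot.servo_line([p[0],p[1],.12],speed=.25)
bot.move_gripper(0)
# nudge from +y end: tube end at y148; tips at TCP-31.6
zz=35-31.6
bot.move_ptp(W(0,180,60),QF);bot.servo_line(W(0,180,zz),speed=.2)
h=bot.servo_line(W(0,150,zz),speed=.06,stop_force=10);st(("end",h))
p=bot.sense()["position"];bot.servo_line(p+W(0,12,0)-W(0,0,0),speed=.15)
bot.servo_line(W(60,165,zz),speed=.25);bot.servo_line(W(60,96,zz),speed=.25)
h=bot.servo_line(W(20,96,zz),speed=.06,stop_force=10);st(("side",h))
p=bot.sense()["position"];bot.servo_line(p+W(15,0,0)-W(0,0,0),speed=.15)
bot.servo_line(W(70,110,120),speed=.3);st()
cv2.imwrite("pics/s4.png",np.hstack([cv2.resize(bot.grab_frame("scene")[200:300,290:390],None,fx=4,fy=4),cv2.resize(bot.grab_frame("top")[180:280,260:360],None,fx=4,fy=4)])[:,:,::-1])
E
```

```text
('-y', True) t25.7 fix [  3.  101.5 -13.3] F [0.1 2.  3.8] op 0.0393 g 43
('-x', True) t25.9 fix [  3.1 101.4 -13.3] F [1.6 0.6 4.7] op 0.0393 g 43
rel t26.3 fix [  3.4 101.7 -13.8] F [0.  0.3 0.5] op 0.0621 g 0
('end', True) t28.9 fix [ -1.9 159.2   5. ] F [-0.7  2.9  2.1] op -0.0003 g 1
('side', True) t30.5 fix [34.4 96.2  2.9] F [1.5 0.5 1.5] op 0.0002 g 1
 t31.3 fix [ 69.  110.5 121.2] F [ 0.4 -0.  -1.1] op 0.0002 g 0
```

Contact positions agree with a seated tube: end push 159.2 − 11 ≈ 148, side push 34.4 − 14.5 ≈ 20. Now the bar.

```bash
python3 - <<'E'
from h import *
b=[.4497,.3106];q=down(.0089)
p=bot.sense()["position"];bot.servo_line([p[0]-.05,p[1],.23],speed=.35)
bot.move_gripper(.066,60)
bot.move_ptp(b+[.05],q)
h=bot.servo_line(b+[-.034],speed=.1,stop_force=7);st(("down",h))
if h:
    p=bot.sense()["position"];bot.servo_line([p[0],p[1],p[2]+.003],speed=.05);st()
bot.move_gripper(.03,60);st("grip");zg=bot.sense()["position"][2];print("zg",zg)
bot.servo_line(b+[.24],speed=.3);st("lift")
q2=turned(q,FIX[2]-np.pi-.0089)
bot.move_ptp(W(8,140,240),q2);st("over")
bot.servo_line(W(8,140,52),speed=.25);bot.servo_line(W(5,116,46),speed=.15)
h=bot.servo_line(W(5,116,14),speed=.05,stop_force=6);st(("on tube",h))
E
```

```text
('down', False) t35.1 fix [  75.7 -291.5  -33.6] F [-0.   0.1 -0.5] op 0.0660 g 0
grip t35.4 fix [  75.9 -291.6  -32.8] F [1.7 0.5 7. ] op 0.0478 g 62
zg -0.032792974344116106
lift t36.5 fix [  77.8 -291.   238.2] F [ 0.5 -0.1 -5.2] op 0.0480 g 63
over t38.1 fix [  8.  138.7 239.7] F [-0.3 -1.2 -4.8] op 0.0478 g 63
('on tube', True) t39.7 fix [  6.6 115.8  28.9] F [-0.3  0.4 -4.8] op 0.0479 g 63
```

```bash
python3 - <<'E'
from h import *
bot.servo_line(W(7,116,42),speed=.1);bot.servo_line(W(11,117,40),speed=.05);st()
h=bot.servo_line(W(11,117,12),speed=.04,stop_force=6);st(("on tube",h))
cv2.imwrite("pics/s5.png",np.hstack([cv2.resize(bot.grab_frame("scene")[190:290,300:400],None,fx=4,fy=4,interpolation=2),cv2.resize(bot.grab_frame("top")[180:280,260:360],None,fx=4,fy=4,interpolation=2)])[:,:,::-1])
E
```

```text
t40.2 fix [ 11.9 116.8  39.5] F [ 0.6 -0.7 -4.9] op 0.0478 g 63
('on tube', True) t40.8 fix [ 10.9 117.   19.3] F [ 1.7 -0.6  6.6] op 0.0478 g 65
```

```bash
python3 - <<'E'
from h import *
z=19.8
h=bot.servo_line(W(11,104,z),speed=.04,stop_force=10);st(("-y",h))
p=bot.sense()["position"]
h=bot.servo_line(p+W(-9,0,0)-W(0,0,0),speed=.04,stop_force=10);st(("-x",h))
bot.move_gripper(.064)
p=bot.sense()["position"];bot.servo_line([p[0],p[1],.1],speed=.25)
bot.move_gripper(0)
zz=46-31.6
bot.move_ptp(W(5,205,70),QF);bot.servo_line(W(5,205,zz),speed=.2)
h=bot.servo_line(W(5,180,zz),speed=.06,stop_force=10);st(("end",h))
p=bot.sense()["position"];bot.servo_line(p+W(0,10,0)-W(0,0,0),speed=.15)
bot.servo_line(W(65,195,zz),speed=.25);bot.servo_line(W(65,100,zz),speed=.25)
h=bot.servo_line(W(30,100,zz),speed=.06,stop_force=10);st(("side",h))
p=bot.sense()["position"];bot.servo_line(p+W(20,0,0)-W(0,0,0),speed=.2)
cv2.imwrite("pics/s6.png",np.hstack([cv2.resize(bot.grab_frame("scene")[190:290,290:390],None,fx=4,fy=4,interpolation=2),cv2.resize(bot.grab_frame("top")[180:280,260:360],None,fx=4,fy=4,interpolation=2)])[:,:,::-1])
st()
E
```

```text
('-y', True) t41.2 fix [ 10.8 108.   19.3] F [-0.6 -2.9  3.9] op 0.0481 g 64
('-x', True) t41.4 fix [ 10.5 107.9  19.4] F [1.1 0.4 6.1] op 0.0477 g 64
('end', True) t44.0 fix [  2.8 189.2  16.3] F [0.3 2.1 2.1] op 0.0000 g 1
('side', True) t45.7 fix [ 44.4 100.2  13.6] F [2.7 0.5 1.4] op 0.0001 g 1
 t46.0 fix [ 63.1 100.7  13.8] F [ 0.2  0.2 -0. ] op 0.0001 g 0
```

View pics/s6.png

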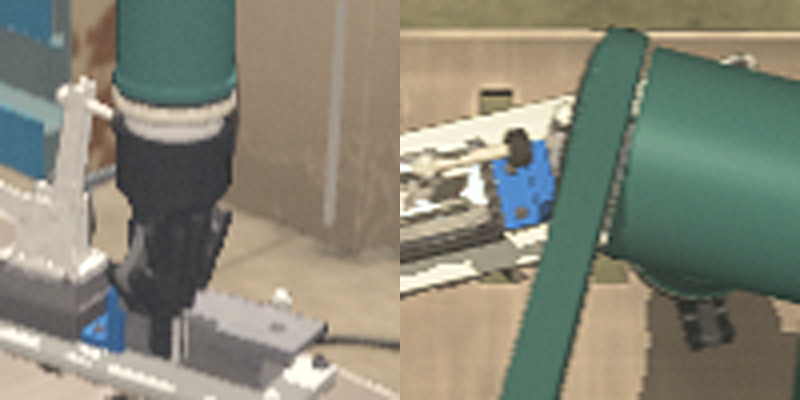

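The bar lies flat on the tube, home against the stop, with its hole at the outer end (about (277,328) in the crop). Now I'll swing the handle up with a pivoting grasp.

```bash
python3 - <<'E'
from h import *
def G(a,r,dz): y,z=grip(a,r);return W(0,y,z-dz)
p=bot.sense()["position"];bot.servo_line([p[0]-.03,p[1],.24],speed=.4)
p=G(1.31,110,49);up=p.copy();up[2]=.2
bot.move_ptp(up,QF);bot.move_gripper(.055,40)
h=bot.servo_line(p,speed=.15,stop_force=10);st(("on grip",h))
bot.move_gripper(.01,40);st("grip")
for a in(1.1,.88,.65): bot.servo_line(G(a,110,49),speed=.1)
st("0.65");redtip()
bot.move_gripper(.055)
p=bot.sense()["position"];bot.servo_line([p[0],p[1],p[2]+.05],speed=.25)
print([proj("scene",W(0,*grip(a,136))).round(1).tolist() for a in(.55,.65,.75)])
E
```

```text
('on grip', False) t49.4 fix [  -0.9 -158.8   68.9] F [-0.4  0.3 -0.2] op 0.0551 g 0
grip t49.8 fix [   1.4 -158.8   69. ] F [ 4.9 -0.4  8. ] op 0.0220 g 39
0.65 t51.0 fix [   1.3 -123.6  129.8] F [ 4.2 -4.2  2.2] op 0.0221 g 48
red tip left 279 218.5 centroid [283.62616822 220.03738318] 107
[[[277.2, 201.3]], [[274.3, 203.3]], [[271.8, 205.7]]]
```

```bash
python3 - <<'E'
from h import *
def G(a,r,dz): y,z=grip(a,r);return W(0,y,z-dz)
redtip()
p=G(.65,118,47);q=p.copy();q[2]+=.05
bot.servo_line(q,speed=.2)
h=bot.servo_line(p,speed=.15,stop_force=10);st(("on grip",h))
bot.move_gripper(.01,40);st("grip")
for a in(.43,.2): bot.servo_line(G(a,118,47),speed=.1)
st("0.2")
bot.move_gripper(.055)
p=bot.sense()["position"];bot.servo_line([p[0],p[1],.24],speed=.3);redtip()
bot.servo_line(W(0,-140,240),speed=.3);bot.move_gripper(0);bot.servo_line(W(0,-135,173),speed=.3)
h=bot.servo_line(W(0,-75,173),speed=.06,stop_force=32);st(("push",h));redtip()
print([proj("scene",W(0,*grip(a,136))).round(1).tolist() for a in(0,.1,.2)])
E
```

```text
red tip left 272 206.0 centroid [280.69142857 215.96      ] 175
('on grip', False) t52.6 fix [   0.3 -127.8  137.2] F [-0.5  0.6  0.5] op 0.0548 g 0
grip t53.0 fix [   1.3 -128.2  138.6] F [ 5.7 -0.3  6.4] op 0.0213 g 39
0.2 t53.8 fix [  1.2 -82.8 163.1] F [ 4.7 -4.1  4.5] op 0.0215 g 40
red tip left 285 202.0 centroid [290.90430622 213.01435407] 209
('push', True) t56.9 fix [ -0.7 -83.8 174.4] F [-0.2 -4.2  3.3] op -0.0001 g 2
red tip left 292 206.0 centroid [296.13793103 213.13793103] 203
[[[296.5, 197.9]], [[292.7, 197.5]], [[288.9, 197.6]]]
```

```bash
python3 - <<'E'
from h import *
h=bot.servo_line(W(0,-70,174),speed=.03,stop_force=35);st(("push2",h))
h=bot.servo_line(W(0,-70,174),speed=.03,stop_force=35);st(("push3",h))
bot.servo_line(W(0,-125,174),speed=.2);p=W(0,-125,240);bot.servo_line(p,speed=.3)
bot.move_ptp([.35,.4,.3],QF);st()
cv2.imwrite("pics/end.png",np.hstack([cv2.resize(bot.grab_frame("scene")[190:290,280:380],None,fx=4,fy=4,interpolation=2),cv2.resize(bot.grab_frame("top")[180:280,260:360],None,fx=4,fy=4,interpolation=2)])[:,:,::-1]);redtip()
E
```

```text
('push2', True) t57.3 fix [ -0.6 -84.5 174.5] F [-1.3 -5.   4.2] op -0.0002 g 3
('push3', True) t57.7 fix [ -0.7 -85.3 174.8] F [ 0.3 -4.7  4.8] op -0.0002 g 3
 t59.7 fix [ 152.6 -400.2  299.3] F [-0.3  0.4 -0.4] op -0.0005 g 0
red tip left 292 204.0 centroid [296.01485149 213.41089109] 202
```

View pics/end.png

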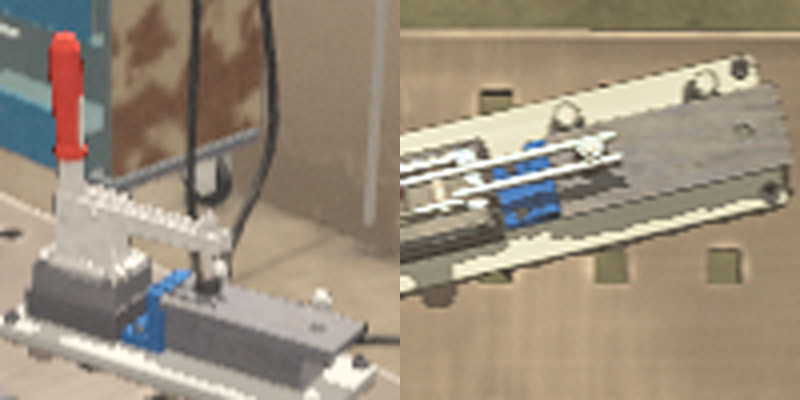

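The handle is upright, with the foot on the bar at about (208,287) in the scene half of the picture. Both pieces sit against the pins and stop, and the two repeat pushes stopped at once at over 35 N.

```bash
python3 -c "
from rig import bot
print(bot.close_job())"
```

```text
the job is handed in; nothing more can be done
None
```

The job is handed in at about 60 s of the 72 s: the clamp was opened fully first, the tube and bar were seated against the pins and end stop, and the red handle was pushed upright against its stop with the foot on the bar and the arm clear; no verdict came back.

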